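# Unhitch the lapping machine's pressure arm

### The job

Open the watch lapping machine: first turn the speed knob on the control box anticlockwise to its off stop. Then, with the machine off, draw the spring latch at the front end of the pressure arm sideways by pinching its tab towards the fixed lug, lift the arm off the ball stud until its front end is at least 7 cm higher than before, and finish while holding it raised and still in the gripper. Leave the knob off and the watch case and the other things on the bench where they are.

Things in the scene. Friction and masses are not known exactly. Their poses are not given: they have to be found in the camera images.
- machine: bench lapping machine, fixed: grey base 300 (x) by 180 (y) by 45 mm high, dark lap disc of 120 mm diameter in the middle (top 60 mm above the bench), steel ball stud near its front edge (-x), hinge post 131 mm tall at the back (+x). Origin: centre of the underside, on the bench; x points along the machine from ball to hinge, z up
- ball (a point): centre of the stud's ball, 22 mm diameter, on a 10 mm neck; 104 mm above the bench, 115 mm to -x of the machine's origin, under the arm's coupler. The ball is cut flat 4 mm below its centre; the latch's tooth catches under that flat
- beam: aluminium pressure arm, 22 mm wide, 0.3 to 0.5 kg; falls back if let go (1.5 to 3 N at its free end). Origin on its hinge axis, 115 mm to +x of the machine's origin and 115 mm above the bench; it runs 230 mm to its own -x, to a round coupler (32 mm) over the ball. Axes parallel to the machine's when down; lifting turns it about +y (coupler end up), at most 0.6 rad
- pinch (a point): point on the arm midway between the lug and the drawn latch tab, where to pinch: 230 mm to -x of and 23 mm above the hinge axis (138 mm above the bench when down); moves with the arm. Pinch along the arm's y, from above: this draws the latch, and the arm can be lifted by the pinch, pivoting between the finger pads about y. Beside the plates fingers have free room to 30 mm below this point
- latch (a joint): how far the latch is drawn towards the lug (arm's +y), m: 0 sprung shut (tooth under the ball), 0.009 at its stop. The spring takes 4 N at 0 and 8.5 N at 0.009. The ball is free above 0.005
- control: speed control box, fixed, black, 100 (x) by 90 (y) by 45 mm high, to the left or the right of the machine; origin: centre of its underside, on the bench. The speed knob is on top.
- speed (a joint): angle of the speed knob, rad: 0 is off, the anticlockwise end stop; it grows clockwise as seen from above, up to 4.7. It starts between 0.7 and 1.4, turns with light friction (0.03 N m) and stays where it is left.
- tray: wooden parts tray, fixed, 120 (x) by 100 (y) by 18 mm high, on the other side of the machine; origin under its centre
- speed_grip (a point): on the knob's vertical axis, at the height to grip its upright bar, 82 mm above the bench and 7 mm below the bar's top. The bar is 42 mm long, 14 mm thick, 32 mm high; with the knob at 0 it lies along the control box's x axis, at q it is turned q clockwise from there (seen from above)
- lug (a point): middle of the outer face of the fixed lug, an upright plate on top of the coupler: 24 mm (x) by 6 mm thick (y), 32 mm high; 18 mm to +y of pinch, its top 16 mm above it
- tab (a point): middle of the outer face of the latch's finger tab, an upright steel plate opposite the lug, 24 mm (x) by 6 mm thick; 27 mm to -y of pinch when shut, 18 mm when fully drawn, its top 16 mm above it
- case: bystander, loose: steel watch case ring, 40 mm outside diameter, 9 mm high, lying on the lap disc under the arm; origin under its centre
- jar: bystander, loose: closed amber glass jar, 60 mm diameter, 80 mm tall; origin under its centre
- bezel: bystander, loose: brass ring, 34 mm diameter, 10 mm high, lying in the wooden tray; origin under its centre
- collet: bystander, loose: brass ring, 40 mm diameter, 14 mm high, on the bench; origin under its centre
- stamp: bystander, loose: turned wooden casing cushion, 52 mm diameter, 52 mm tall; origin under its centre
- loupe: bystander, loose: black conical eye loupe, 36 mm diameter, 30 mm tall, standing on its wide end; origin under its centre
- tweezers: bystander, loose: steel tweezers lying flat, 130 mm long along its x axis, 8 mm high; origin at the middle
- blower: bystander, loose: wooden peg 16 mm thick, 50 mm tall, standing on a 44 mm brass foot; origin under its centre
Mind the look-alikes: they are no part of the job. What is shaped like the control but yellow is not meant.

How it is judged:
On the way, in this order (a step that is already met when the one before it is completed fails the run):
1. the speed knob is at its off stop, the arm still latched down (value of joint speed below 0.08 rad and value of joint latch below 0.003 m), for 0.2 s.
2. the latch is drawn with the machine off and the arm still down (value of joint speed below 0.08 rad and value of joint latch above 0.005 m and z of pinch in the frame of machine below 0.155 m), for 0.05 s.
At the end, for the whole second after the job is handed in: The pinch point of the arm is at least 68 mm higher above the machine than at the start (7 cm asked), the arm still (below 0.15 rad/s) and held by the fingers (contact above 1 N), the knob within 0.08 rad of its off stop; the program has ended while holding (z of pinch in the frame of machine above 0.206 m and value of joint speed below 0.08 rad and contact force between the fingers and beam above 1 N and angular speed of beam below 0.15 rad/s); the arm keeps its last pose, push and grip.
It fails at once if the latch is drawn while the machine is not off (value of joint latch above 0.0045 m and value of joint speed above 0.15 rad).
It fails at once if a bystander is moved by more than 3 cm (distance of any of case, jar, bezel, collet, stamp, loupe, tweezers, blower from where it was at the start of the episode above 0.03 m).
It also fails if it takes over 53 s, if anything falls off the work surface, if the arm or the gripper's body presses on something with over 40 N, if the wrist force passes 120 N, or if a joint passes its speed limit or range.

### The arm

A 6-joint arm with a two-finger parallel gripper is mounted at the origin on the work surface. World frame = base frame: x ahead of the robot, y to its left, z up, the work surface at z = 0. Lengths are in m, angles in rad, forces in N, time in s.
With the tool pointing down it reaches from about 0.35 to 0.875 m from the base axis. Payload 4.2 kg.
Tool frame: the origin (TCP) lies between the finger pads; the fingertips stand tcp_to_tips ahead of it and the grasp point (between the pads) lies 11 mm behind it (tcp_to_tips is the distance from the TCP to the fingertips, in m); z points along the fingers, y is the line along which they close (so a half turn about z gives the same grasp; the last joint's range is limited). The gripper opens to 87 mm and grips with 3 to 60 N. Pads are 19 mm wide; open, the fingers measure 117 mm over their backs; the gripper's body (75 mm by 190 mm) begins 51 mm behind the grasp point.
Start: joints at [1.392, 0.385, 0.008, 0, -1.194, -0.259], TCP at [0.265, 0.566, 0.231] pointing down, gripper open.
Joint ranges: [-3.14, 3.14], [-1.21, 2.06], [-1.07, 1.41], [-3.16, 2.05], [-2.99, -0.16], [-3.1, 3.1]. Speed limits (rad/s): [2.79, 2.79, 3.14, 3.14, 3.14, 3.14].

### API

Orientations are given as a unit quaternion [x, y, z, w].
In Python, from bench import move_to, move_l, set_joints, let_go, grab, dwell, inverse_kinematics, state, camera, IKError, hand_in, find_in, tcp_to_tips gives the robot as it stands. Calls block until the motion is done:
- move_to(position, orientation): joint-space move of the TCP to a pose.
- move_l(position, max_speed=0.15, frame=None, contact_N=None): straight line of the TCP; frame=None keeps the orientation; max_speed is the mean speed in m/s. With contact_N (N) it stops when the force on the tool has changed by that much, and returns True; else False.
- set_joints(angles): joint-space move.
- let_go() and grab(grip_force=None): open the fingers fully, or close them until they stop; grip_force is the grip in N (None keeps the last).
- dwell(seconds).
- inverse_kinematics(position, orientation): joint angles nearest the present ones, or None.
- state(): the state.
- camera(name): name is "scene" or "top"; returns a dict with "img" (420x560x3 uint8, red, green, blue), "camera_matrix" (3x3 intrinsics, pixels), "camera_from_world" (4x4, takes a point from world to camera coordinates). Camera axes: x right, y down, z forward; pixel columns grow to the right and rows downward; lengths in m; the calibration is good to about 2 mm. A picture is of the moment at which its call begins. There is no depth.
A pose or a line that the arm cannot do raises IKError and nothing moves.
- hand_in(): hands the job in; it is judged then, once.
Trained networks look in a picture, given as the dict that the camera call returned (one of the last four; its "shot" number tells which), for a name from the list of things; names that differ only in an ending like _2 or _b are one class to them, and where a whole thing is asked for, a point or a joint stands for the part that bears it (a point fixed in the world has none). Each returns a list of dicts, best first, with "conf" (0 to 1); they miss things now and then, are a little off and sometimes report something else, mostly with a low value. They report only what shows in the picture. A call takes as long as a camera call. They do not tell look-alikes from the thing itself.
- find_in(target, picture): "rect" ([left, top, right, bottom] in pixels, round what is visible of it).
The state is a dict: "t": time; "qpos": joint angles; "joint_velocities": joint speeds; "joint_torque": joint torques, N m; "position": TCP position; "ee_rot": TCP orientation; "contact_force": force on the tool from outside, world axes, zero at the start; "wrist_torque": the same for the moment, N m; "grip_width": finger opening in m; "grasp_force": force on a finger pad.
Only numpy, scipy, OpenCV 4.12 (cv2) and the standard library are available. Lean on these libraries where they do the work, as an engineer would, in place of code of your own. Each camera call takes 0.05 s, during which the arm holds its last target. There are 200 camera calls.

## Working session

There is one attempt and no reset: what is moved stays moved. The work goes in short steps, each a Python script; the robot and the scene stay as the last script left them, time stands still between calls to the robot, and variables do not carry over. Pictures are saved under pics/ and viewed, at most 10 in all, crops included, and the job is handed in when it is done.

```bash
mkdir -p pics; ls; python3 - <<'E'
from bench import *
import cv2, numpy as np
print(tcp_to_tips, state())
for n in ("top","scene"):
    p=camera(n); cv2.imwrite(f"pics/{n}0.png",cv2.resize(p["img"],(800,600),interpolation=cv2.INTER_CUBIC)[:,:,::-1])
    print(n,p["camera_matrix"].tolist(),np.round(p["camera_from_world"],4).tolist())
    for t in ("machine","control","beam","speed","tray","lug","tab"):
        print(t,[(np.round(d["rect"]).tolist(),round(d["conf"],2)) for d in find_in(t,p)[:3]])
E
```

```text
pics
0.008 {'t': 0.0, 'qpos': array([ 1.39160105e+00,  3.85565036e-01,  6.61036000e-03, -5.16485957e-04,
       -1.19398747e+00, -2.58592937e-01]), 'joint_velocities': array([-0.00153981, -0.00065827, -0.00197323,  0.00091505, -0.00056838,
       -0.0024708 ]), 'joint_torque': array([-2.69993325e-04, -3.90659666e+01,  1.87407070e+01,  4.21963066e+00,
        1.09046622e-02, -2.04530879e-04]), 'position': array([0.26469378, 0.56552939, 0.22944582]), 'ee_rot': array([ 9.76116907e-01, -2.17243126e-01, -1.97252402e-04,  1.08158782e-03]), 'contact_force': array([-0.92170063, -0.47915302, -0.34520608]), 'wrist_torque': array([-0.00524693, -0.0107468 , -0.04660302]), 'grasp_force': 0.0, 'grip_width': 0.08674661015450567}
top [[420.41783428324754, 0.0, 268.7976720706243], [0.0, 420.41783428324754, 206.7696162410604], [0.0, 0.0, 1.0]] [[0.0183, -0.9995, 0.0269, -0.0428], [-0.992, -0.0215, -0.1247, 0.4682], [0.1253, -0.0244, -0.9918, 1.0641], [0.0, 0.0, 0.0, 1.0]]
machine [([223.0, 84.0, 300.0, 206.0], 0.71)]
control [([149.0, 212.0, 159.0, 217.0], 0.71), ([355.0, 295.0, 406.0, 345.0], 0.61), 
[... 302 characters left out ...]
80833], [0.0, 424.88237868034565, 201.50910312214387], [0.0, 0.0, 1.0]] [[0.8603, 0.5097, -0.0064, -0.4066], [0.2585, -0.4471, -0.8563, -0.027], [-0.4393, 0.7351, -0.5164, 1.2442], [0.0, 0.0, 0.0, 1.0]]
machine [([265.0, 188.0, 424.0, 313.0], 0.62), ([175.0, 258.0, 189.0, 271.0], 0.33)]
control [([196.0, 279.0, 267.0, 352.0], 0.75), ([66.0, 241.0, 121.0, 299.0], 0.67), ([176.0, 257.0, 188.0, 272.0], 0.57)]
beam [([287.0, 185.0, 412.0, 242.0], 0.97)]
speed [([79.0, 242.0, 99.0, 265.0], 0.56), ([231.0, 219.0, 248.0, 243.0], 0.2)]
tray [([303.0, 177.0, 354.0, 202.0], 0.86), ([230.0, 220.0, 245.0, 243.0], 0.47)]
lug [([290.0, 187.0, 408.0, 244.0], 0.6)]
tab [([287.0, 195.0, 310.0, 220.0], 0.66)]
```

View pics/top0.png

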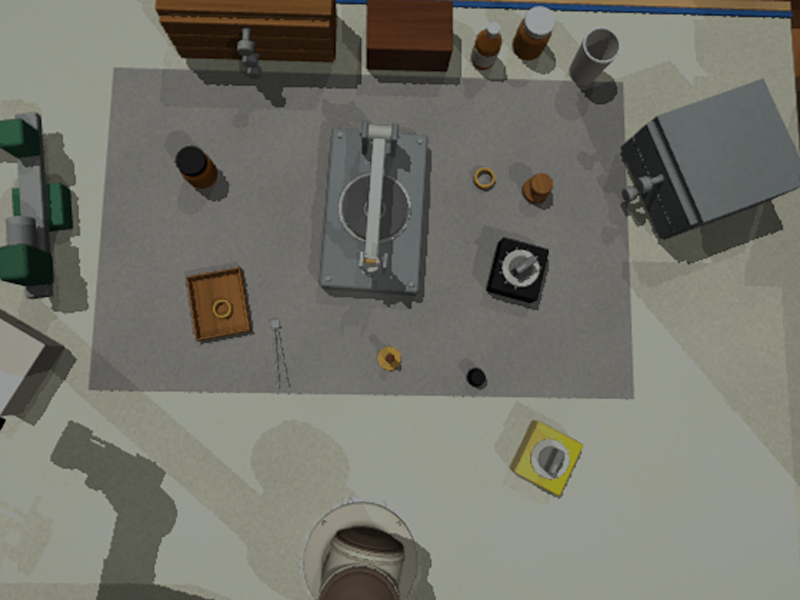

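View pics/scene0.png

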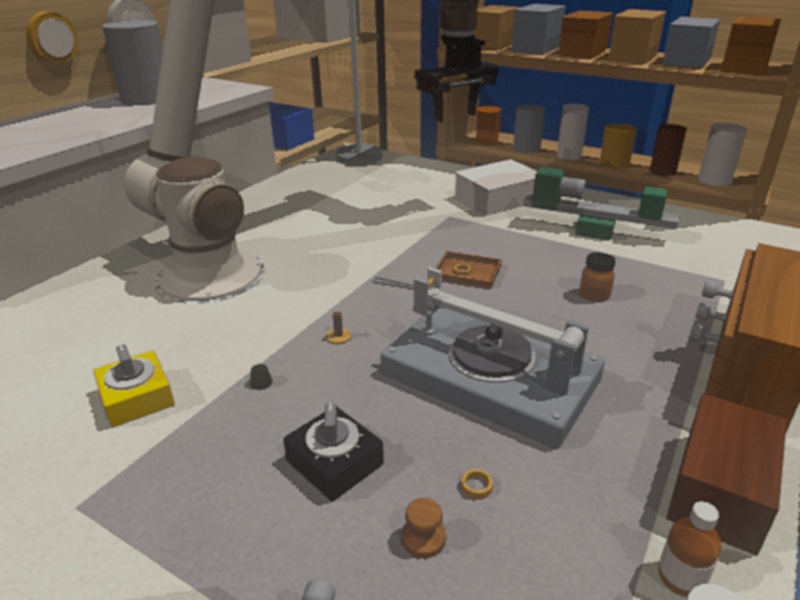

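The black box at display px (518,270) in the top view is the control: black, beside the machine and on the side opposite the tray. The yellow one at (547,458) is the look-alike. Next I'll enlarge both for confirmation and measure.

```bash
cat > h.py <<'E'
from bench import *
import cv2, numpy as np
from scipy.spatial.transform import Rotation as R
def ray(p,uv,z):
    M=p["camera_from_world"];K=p["camera_matrix"]
    d=M[:3,:3].T@np.linalg.inv(K)@np.array([uv[0],uv[1],1.]); c=-M[:3,:3].T@M[:3,3]
    return c+d*(z-c[2])/d[2]
def proj(p,X):
    X=np.atleast_2d(X); q=(p["camera_from_world"][:3,:3]@X.T).T+p["camera_from_world"][:3,3]
    q=(p["camera_matrix"]@q.T).T; return q[:,:2]/q[:,2:]
def crop(p,x0,y0,x1,y1,s): return cv2.resize(p["img"][y0:y1,x0:x1],None,fx=s,fy=s,interpolation=cv2.INTER_CUBIC)[:,:,::-1]
def down(yaw): # tool z down, tool y along world angle yaw
    y=np.array([np.cos(yaw),np.sin(yaw),0]);z=np.array([0,0,-1.]);x=np.cross(y,z)
    return R.from_matrix(np.c_[x,y,z]).as_quat()
E
python3 - <<'E'
from h import *
p=camera("top"); s=camera("scene")
a=crop(p,335,160,390,215,7); b=crop(p,218,78,308,213,4); c=crop(s,280,180,335,240,7)[:385]
H=600; f=lambda i:cv2.copyMakeBorder(i,0,H-i.shape[0],0,0,cv2.BORDER_CONSTANT)
print(a.shape,b.shape,c.shape)
cv2.imwrite("pics/crops.png",np.hstack([f(a),f(b)]))
np.savez("p0.npz",top=p["img"],scene=s["img"])
E
```

```text
(385, 385, 3) (540, 360, 3) (385, 385, 3)
```

View pics/crops.png

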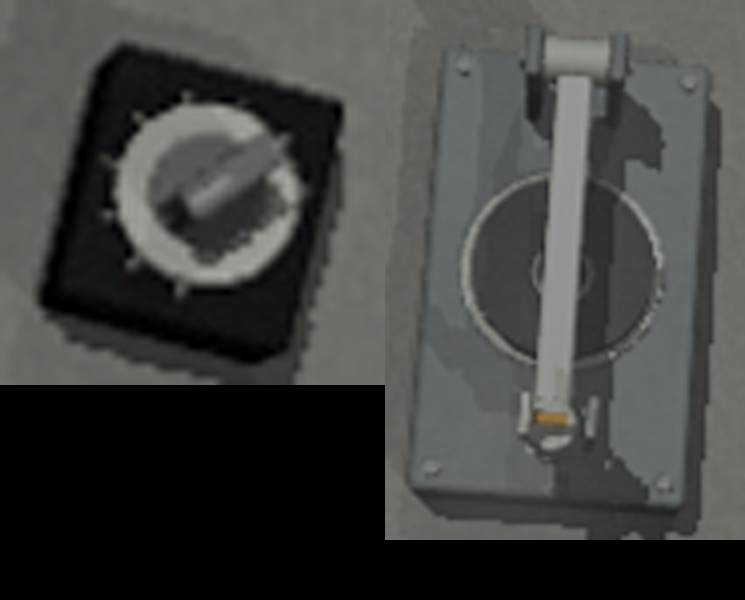

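The crops show the black box with its knob dial at crop px (208,195) and the bar running lower-left to upper-right, top face (205,205) to (285,145). The machine outline, hinge at the top and coupler with plates at (555,425) are also clear.

```bash
python3 - <<'E'
from h import *
p=camera("top"); s=camera("scene")
def fit(uv,hx,hy,z):
    W=np.array([ray(p,q,z)[:2] for q in uv]); L=np.array([[hx,hy],[hx,-hy],[-hx,-hy],[-hx,hy]]) # TL,TR,BR,BL: image up=+x, left=+y
    c=W.mean(0); r,_=R.align_vectors(np.c_[W-c,0*W[:,0]],np.c_[L,0*L[:,0]]); yaw=r.as_euler('zyx')[0]
    print("centre",c.round(4),"yaw",yaw.round(4),"sides",[np.linalg.norm(W[i]-W[i-1]).round(4) for i in range(4)]); return c,yaw
A=np.array([[120,42],[343,105],[265,362],[45,305]])/7+[335,160]
B=np.array([[60,48],[325,68],[297,508],[25,490]])/4+[218,78]
cc,cy=fit(A,.05,.045,.045); mc,my=fit(B,.15,.09,.045)
print("dial", ray(p,np.array([208,195])/7+[335,160],.05))
e=[ray(p,np.array(q)/7+[335,160],.089) for q in ([205,202],[285,147])]
d=e[1]-e[0]; ang=np.arctan2(d[1],d[0]); print("bar",e,np.linalg.norm(d),ang,"q=",cy-ang)
Rm=R.from_euler('z',my).as_matrix()
for n,v in dict(pinch=[-.115,0,.138],lug=[-.115,.018,.154],tab=[-.115,-.027,.154],hinge=[.115,0,.127]).items():
    w=Rm@v+[*mc,0]; print(n,w.round(4),(proj(p,w)-[218,78])*4+[385,0],proj(s,w)*[800/560,600/420])
E
```

```text
centre [ 0.519  -0.2758] yaw -0.2718 sides [np.float64(0.1036), np.float64(0.0863), np.float64(0.1018), np.float64(0.0837)]
centre [ 0.6249 -0.0132] yaw -0.0487 sides [np.float64(0.2967), np.float64(0.1764), np.float64(0.2959), np.float64(0.1749)]
dial [ 0.52109006 -0.27995254  0.05      ]
bar [array([ 0.51161551, -0.26884816,  0.089     ]), array([ 0.53216082, -0.29776964,  0.089     ])] 0.03547621593964591 -0.9531363133759888 q= 0.6812887898669461
pinch [ 0.51   -0.0076  0.138 ] [[550.61427261 422.27626817]] [[427.09266303 281.4761114 ]]
lug [0.5109 0.0104 0.154 ] [[519.76984105 415.12921542]] [[433.29304536 267.73073974]]
tab [ 0.5087 -0.0346  0.154 ] [[597.16548757 420.61751769]] [[417.69530823 279.9685353 ]]
hinge [ 0.7397 -0.0188  0.127 ] [[576.66103222  56.90891051]] [[568.04290298 334.03533804]]
```

```bash
python3 - <<'E'
from h import *
k=[0.521,-0.281]
for yaw in (0.618,0.618-np.pi,1.32,1.32-np.pi,1.52,1.52-np.pi):
    q=inverse_kinematics([*k,.25],down(yaw)); print(yaw,None if q is None else np.round(q,2))
yaw=0.618
if abs(inverse_kinematics([*k,.25],down(yaw))[5])>2: yaw-=np.pi
move_to([*k,.25],down(yaw)); move_to([*k,.13],down(yaw))
print(state()["t"],state()["position"])
b=state()["contact_force"]
print(move_l([*k,.071],max_speed=.08,contact_N=8),state()["position"])
p=camera("top"); s=camera("scene")
cv2.imwrite("pics/knob1.png",np.hstack([crop(p,325,140,405,230,5),crop(s,190,250,270,340,5)]))
print(b,state()["contact_force"],state()["t"])
E
```

```text
0.618 [-0.22  0.32 -0.05  0.   -1.21 -2.3 ]
-2.5235926535897932 [-0.22  0.32 -0.05  0.   -1.21  0.84]
1.32 [-0.22  0.32 -0.05  0.   -1.21 -1.6 ]
-1.821592653589793 [-0.22  0.32 -0.05  0.   -1.21  1.54]
1.52 [-0.22  0.32 -0.05  0.   -1.21 -1.4 ]
-1.621592653589793 [-0.22  0.32 -0.05  0.   -1.21  1.74]
4.65 [ 0.52217251 -0.28127341  0.13093518]
False [ 0.52149646 -0.281174    0.07152328]
[ 0.80732402 -0.30104298  0.51400737] [-0.01426903 -0.26501253 -0.78151811] 5.6417
```

View pics/knob1.png

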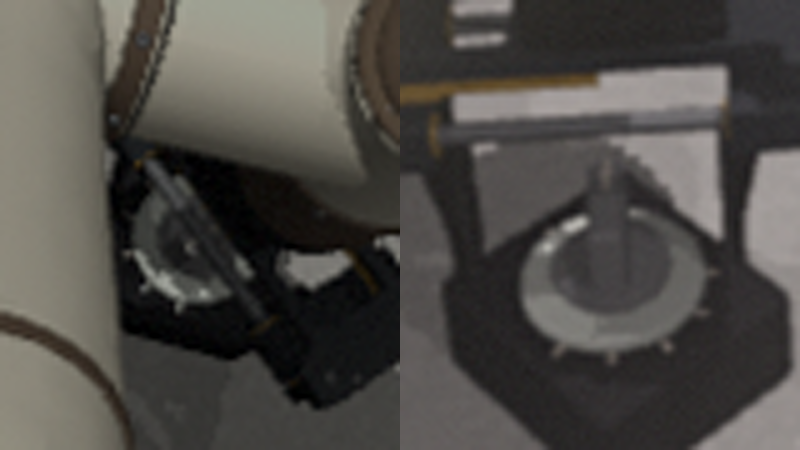

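The fingers straddle the bar, which sits mid-gap at crop px (610,200) in the scene half. Next: grip, then turn joint 6 anticlockwise in steps until the torque shows the stop.

```bash
python3 - <<'E'
from h import *
grab(15); s=state(); print(s["grip_width"],s["grasp_force"],s["contact_force"].round(1),s["wrist_torque"].round(3))
q0=np.array(s["qpos"]); q0c=q0.copy(); t0=s["wrist_torque"][2]
steps=[.3,.5]+list(np.arange(.56,1.1,.04))
for d in steps:
    q=q0.copy(); q[5]+=d; set_joints(q); s=state()
    m=s["wrist_torque"][2]-t0
    print(round(d,2),(s["qpos"][5]-q0[5]).round(3),s["wrist_torque"].round(3),s["contact_force"].round(1),round(s["t"],2))
    if abs(m)>.3: break
E
```

```text
0.013927079782198417 14.999712808057666 [ 4.9  6.5 -1. ] [ 1.899 -1.329 -0.022]
0.3 0.297 [ 0.364 -0.066 -0.006] [ 0.4 -0.1  0.2] 7.2
0.5 0.495 [ 0.565 -0.189  0.074] [ 1.3  2.  -0.2] 7.51
0.56 0.556 [ 0.788 -0.296  0.072] [ 0.9  3.6 -0.1] 7.76
0.6 0.597 [ 1.037 -0.415  0.003] [1.9 3.3 0.3] 8.01
0.64 0.638 [ 1.185 -0.545  0.023] [ 2.3  3.8 -0. ] 8.26
0.68 0.678 [ 1.314 -0.536  0.08 ] [ 2.1  4.9 -0.6] 8.51
0.72 0.717 [ 1.318 -0.542 -0.242] [0.7 4.2 0.6] 8.76
0.76 0.757 [ 1.316 -0.667 -0.396] [ 2.5  4.3 -0.3] 9.01
```

```bash
python3 - <<'E'
from h import *
let_go(); P=state()["position"]; move_l([P[0],P[1],.2],max_speed=.15)
yaw=-.0487-np.pi/2; pin=[.510,-.0076]
move_to([*pin,.22],down(yaw))
p=camera("top"); s=camera("scene")
cv2.imwrite("pics/pre.png",np.hstack([crop(p,335,160,390,240,7)[:600],crop(s,265,150,335,250,6)[:600,:415]]))
print(state()["t"],state()["qpos"].round(2),proj(s,state()["position"]))
E
```

```text
Traceback (most recent call last):
ValueError: all the input array dimensions except for the concatenation axis must match exactly, but along dimension 0, the array at index 0 has size 560 and the array at index 1 has size 600
```

```bash
python3 - <<'E'
from h import *
p=camera("top"); s=camera("scene")
cv2.imwrite("pics/pre.png",np.hstack([crop(p,335,160,390,240,7)[:560],crop(s,265,150,335,250,6)[:560,:415]]))
print(state()["t"],state()["qpos"].round(2),(proj(s,state()["position"])-[265,150])*6+[385,0])
E
```

```text
12.6167 [ 0.3   0.2  -0.29  0.   -1.09  1.22] [[589.6353462  84.2890608]]
```

View pics/pre.png

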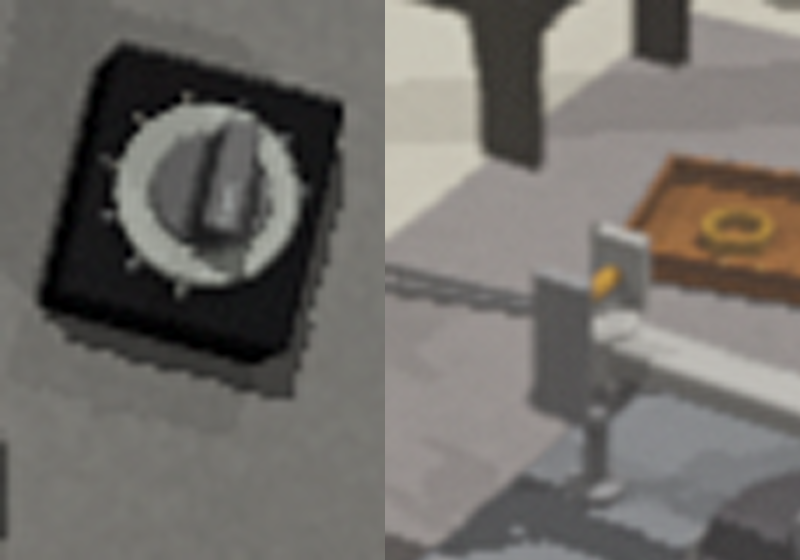

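The bar now lies along the box's x axis (parallel to the box edge), so the knob is off. The fingers at (512,165) and (660,65) are aligned to straddle the tab (565,340) and lug (620,265).

```bash
python3 - <<'E'
from h import *
pin=[.510,-.0076]
print(move_l([*pin,.127],max_speed=.06,contact_N=8),state()["position"],state()["contact_force"].round(1))
grab(25); dwell(.3); s=state()
print(s["grip_width"],s["grasp_force"],s["contact_force"].round(1),s["wrist_torque"].round(2),s["position"],s["t"])
E
```

```text
False [ 0.51026291 -0.0075458   0.12738969] [-0.8  0.4  0.6]
0.03574179585066331 25.005157470004633 [-0.2  4.7  0.6] [1.1  0.39 0.  ] [ 0.51003746 -0.00641984  0.12699138] 15.5167
```

Width 36 mm means the latch is fully drawn. Lift along the hinge arc.

```bash
python3 - <<'E'
from h import *
P=np.array(state()["position"]); c,sn=np.cos(-.0487),np.sin(-.0487)
for th in np.linspace(.04,.38,9)[0:]:
    dx=-.23*np.cos(th)+.023*np.sin(th)+.23; dz=.23*np.sin(th)+.023*np.cos(th)-.023
    move_l((P+[dx*c,dx*sn,dz]).tolist(),max_speed=.04); s=state()
    print(th.round(2),s["position"].round(4),s["grip_width"].round(4),s["contact_force"].round(1),round(s["t"],1))
    if np.linalg.norm(s["contact_force"])>35: break
dwell(.5)
p=camera("top"); sc=camera("scene")
cv2.imwrite("pics/end.png",crop(sc,170,120,430,315,3)); print(state()["t"],state()["grasp_force"])
E
```

```text
Traceback (most recent call last):
AttributeError: 'float' object has no attribute 'round'
```

```bash
python3 - <<'E'
from h import *
P=np.array([.51004,-.0070,.1270]); c,sn=np.cos(-.0487),np.sin(-.0487)
print(state()["position"],state()["contact_force"])
for th in np.linspace(.04,.38,9)[1:]:
    dx=-.23*np.cos(th)+.023*np.sin(th)+.23; dz=.23*np.sin(th)+.023*np.cos(th)-.023
    move_l((P+[dx*c,dx*sn,dz]).tolist(),max_speed=.04); s=state()
    print(round(th,2),np.round(s["position"],4),round(s["grip_width"],4),np.round(s["contact_force"],1),round(s["t"],1))
    if np.linalg.norm(s["contact_force"])>35: break
dwell(.5)
sc=camera("scene")
cv2.imwrite("pics/end.png",crop(sc,170,120,430,315,3)); print(state()["t"],state()["grasp_force"])
E
```

```text
[ 0.51076961 -0.00639514  0.13600501] [ 0.39095585  2.62111865 -2.75775253]
0.08 [ 0.5122 -0.0065  0.146 ] 0.036 [-0.9  4.1 -2.3] 16.3
0.12 [ 0.5139 -0.0066  0.1556] 0.0358 [-2.   5.7 -2.8] 16.7
0.17 [ 0.516  -0.0067  0.165 ] 0.0358 [-2.5  6.1 -2.4] 17.1
0.21 [ 0.5186 -0.0068  0.1744] 0.036 [-3.3  6.1 -2. ] 17.5
0.25 [ 0.5215 -0.007   0.1836] 0.0358 [-3.3  5.8 -1.7] 17.9
0.3 [ 0.5249 -0.0072  0.1927] 0.0358 [-3.5  5.5 -1.3] 18.3
0.34 [ 0.5286 -0.0074  0.2016] 0.0358 [-4.5  6.  -1. ] 18.6
0.38 [ 0.5327 -0.0076  0.2104] 0.0356 [-4.6  6.3 -0.3] 19.0
19.5917 24.99845549929887
```

View pics/end.png

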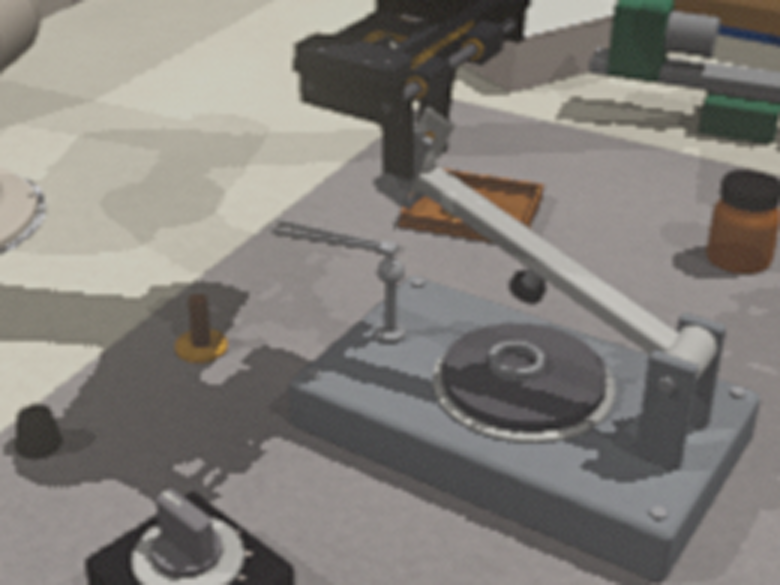

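The arm is raised off the ball (stud at (390,270) is free) and gripped at (415,160). The case is still on the disc and the knob is still off, so I'm handing in.

```bash
python3 -c "
from bench import *
print(hand_in())"
```

```text
the job is handed in; nothing more can be done
None
```

I handed the job in with the knob at its off stop, the latch drawn and the pressure arm held still in the gripper, its front end about 8 cm up by the gripper's own travel; `hand_in()` gave no verdict.

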